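# Gauge the blind bore of an implant practice block and lock the depth stop

### The job

Push the long resin practice block along its channel, fully home against the end stop of the depth gauge; then press the gauge's rod down into the block's blind bore until it bottoms out and keep it firmly pressed there for a good second. Then, with the rod left on the bottom, push the stop down its rod by the side pad until it rests on the top of the block, and swing the clamp lever fully over, away from the side where the block came in, to lock the setting. Leave the dish, the jar and the spare block where they are.

Things in the scene. Friction and masses are not known exactly. Their poses are not given: they have to be found in the camera images.
- gauge: Fixed aluminium bench depth gauge. Origin on the bench under the rod's axis; its x axis is the direction in which the block is pushed. Base plate 285 x 80 mm, 10 mm thick, from x = -190 to +95 mm, with two low side rails (tops at z 24 mm) that guide the block along x with 1.2 mm play a side, and a dark end stop whose face is at x = +22 mm (top at z 36 mm). A 22 mm column at x = +70 mm carries a grey arm 30 mm wide (z 145 to 165 mm) over the rod.
- block: Loose cream resin practice block, 110 x 44 x 40 mm, 0.24 kg, lying in the channel on the base plate (its underside at z 10 mm, its top at z 50 mm). Origin: centre of its underside; x along its length, pointing to the gauge's end stop. Home when its +x end touches the end stop, which puts its bore under the rod. It is pushed on its -x end.
- block_end (a point): Centre of the block's -x end face (44 mm wide, 40 mm high), 20 mm above its underside: where to push it along +x.
- bore_mouth (a point): Centre of the mouth of the block's only hole, on its top face, 22 mm from its +x end: a vertical blind bore of 11 mm diameter, 12 to 26 mm deep (varies).
- bore_bottom (a point): Centre of the bore's flat bottom, straight below the mouth.
- depth_rod: Vertical steel rod, 6 mm diameter, on the gauge: slides straight up and down in the arm. Origin: its lower tip, on the rod's axis; z up. On its top is a black round press head of 30 mm diameter, its flat top 159 mm above the tip. It stays where it is left (friction 5 N); the tip starts 10 to 18 mm above the block's top; travel down 48 mm from the highest place.
- stop_collar: Dark steel stop on the rod below the arm: round collar 24 mm in diameter, 12 mm high, with a side arm along its +y (the gauge's +y) to a round pad. Origin: centre of the collar's underside, on the rod's axis. It rides along with the rod and slides down it when its pad is pushed (friction 2.5 N); starts 40 to 52 mm above the tip.
- stop_pad (a point): Centre of the flat top of the stop's round pad (30 mm diameter, 6 mm thick), 85 mm to the side of the rod's axis, 12 mm above the collar's underside.
- clamp_lever (a joint): Clamp lever, swings level about a vertical axis on the arm's -y side; 0 to 1.4 rad, 0 = pointing back and outwards (half-way between the gauge's -x and -y), 1.4 = pointing forwards and outwards, growing as its grip is pushed along the gauge's +x (counter-clockwise seen from above); fully over at 1.4 is locked. Starts at 0 to 0.35, stays where left (about 2 N at the grip).
- lever_grip (a point): Point on the axis of the lever's round black grip (15 mm diameter, 45 mm long along the lever, the far tip 22 mm beyond this point), 70 mm from its pivot, 155 mm above the bench.
- lever_pivot (a point): The lever's pivot, at gauge x = 0, y = -26 mm, z = 155 mm.
- dish: Bystander: steel bowl, 100 mm wide, 40 mm high; origin at the centre of its underside.
- jar: Bystander: amber jar, 54 mm wide, 75 mm high; origin at the centre of its underside.
- spare_block: Bystander: short resin block without a hole, 75 x 44 x 40 mm; origin at the centre of its underside.
Things that resemble listed ones, but are neither listed nor needed, are in the scene too. What is shaped like the block but blue or green is not meant.

How it is judged:
On the way, in this order (a step that is already met when the one before it is completed fails the run):
1. the block is home: its bore is under the rod (within 2.2 mm), the rod not yet in it (horizontal distance between bore_mouth and depth_rod below 0.0022 m and z of depth_rod in the frame of bore_mouth above 0.002 m), for 0.1 s.
2. the rod stands on the bottom of the bore (within 2 mm) and is kept pressed on it (over 3 N) for 0.8 s (horizontal distance between bore_mouth and depth_rod below 0.003 m and z of depth_rod in the frame of bore_bottom below 0.002 m and contact force between depth_rod and block above 3 N), for 0.8 s.
3. the stop rests on the block's top (within 2 mm) with the rod still on the bottom (z of stop_collar in the frame of bore_mouth below 0.002 m and z of depth_rod in the frame of bore_bottom below 0.002 m), for 0.2 s.
4. the clamp lever is swung fully over (beyond 1.2 rad) (value of joint clamp_lever above 1.2 rad), for 0.1 s.
At the end, for the whole second after the job is handed in: The block is home with its bore under the rod (within 3 mm), the rod's tip is on the bore's bottom (within 2 mm), the stop rests on the block's top (within 2 mm), the clamp lever is over beyond 1.2 rad, and all is at rest (all of step 3 and horizontal distance between bore_mouth and depth_rod below 0.003 m and value of joint clamp_lever above 1.2 rad and linear speed of block below 0.01 m/s); the robot touches nothing.
It fails at once if a bystander is moved by more than 15 mm (distance of any of dish, jar, spare_block from where it was at the start of the episode above 0.015 m).
It fails at once if the clamp lever is swung over before the stop rests on the block's top (value of joint clamp_lever above 1 rad and z of stop_collar in the frame of bore_mouth above 0.004 m).
It also fails if it takes over 58 s, if anything falls off the work surface, if the arm or the gripper's body presses on something with over 40 N, if the wrist force passes 120 N, or if a joint passes its speed limit or range.

### The arm

A 7-joint arm with a two-finger parallel gripper is mounted at the origin on the work surface. World frame = base frame: x ahead of the robot, y to its left, z up, the work surface at z = 0. Lengths are in m, angles in rad, forces in N, time in s.
With the tool pointing down it reaches from about 0.4 to 0.85 m from the base axis. Payload 10.4 kg.
Tool frame: the origin (TCP) lies at the very end of the fingers, on their centre line; the grasp point (between the pads) lies 19 mm behind it; z points along the fingers, x is the direction in which the jaws open and shut, and the axes are right-handed (so a half turn about z gives the same grasp; the last joint's range is limited). The gripper opens to 87 mm and grips with 3 to 60 N. Pads are 19 mm wide; open, the fingers measure 117 mm over their backs; the gripper's body (75 mm by 190 mm) begins 51 mm behind the grasp point.
Start: joints at [1.126, 0.332, -0.065, 1.46, 0.022, 1.35, -0.088], TCP at [0.256, -0.57, 0.223] pointing down, gripper open.
Joint ranges: [-2.6, 2.6], [-0.5, 2.12], [-1.47, 1.34], [0.16, 2.42], [-1.27, 4.41], [0.06, 2.06], [-2.6, 2.6]. Speed limits (rad/s): [2.22, 2.22, 2.79, 2.79, 3.14, 3.14, 3.14].

### API

Orientations are given as a 3x3 rotation matrix whose columns are the frame's x, y, z axes.
In Python, from plant import observe, eyes, order gives the robot as it stands. The module is installed in compiled form; this text tells all that it offers.
- The arm moves only by the shell command python3 -m handwheel 'ROWS' [FORCE]. ROWS is text: rows parted by semicolons, each of 5 numbers parted by spaces: the closure, from 0 (fully open) to 1 (shut), then the shift along the world's x, y, z in mm, then the turn about the world's z in rad. In form: claw dx dy dz roll; .... A call has exactly 8 rows; each row is the pose to reach, as a shift and turn from the pose measured when the call began; what a row does not reach only later rows make up. A row lasts 1/8 s, in which the tool goes at most 62.5 mm and 10.7 degrees, less where a joint would pass 70% of its speed; a pose out of reach is approached as far as the arm can. A call with a gripper value outside its range is refused whole. The fingers move at their own pace and stop on an object; FORCE is the grip in N (left out, the last holds). Time passes only in rows, so rows that repeat a pose let the fingers close, or fill a call up. It gives the time, the measured TCP pose, the force and the opening at its end, in the units of the state.
- observe(): the state, without advancing time (a new reading comes with each control period).
- eyes.get_image(name): name is "scene" or "top"; returns a dict with "img" (420x560x3 uint8, red, green, blue), "z_map" (420x560 float32, m along the optical axis (not along the pixel's ray), 0 where there is no reading), "K" (3x3 intrinsics, pixels), "k1" (the pictures are not rectified: a ray, as slopes to the right and down, at radius r is drawn at 1 + k1 r^2 times it, then the intrinsics apply), "rvec" (rotation vector, rad) and "tvec" (3), from world to camera coordinates, as OpenCV has them. Camera axes: x right, y down, z forward; pixel columns grow to the right and rows downward; lengths in m; the calibration is good to about 2 mm. A picture is of the moment at which its call begins.
- order.close_job(): hands the job in, once; it reports no verdict.
The state is a dict: "time_s": time; "joint_positions": joint angles; "qvel": joint speeds; "joint_torque": joint torques, N m; "tcp_pos": TCP position; "ee_rot": TCP orientation; "force": force on the tool from outside, world axes, zero at the start; "wrist_torque": the same for the moment, N m; "width": finger opening in m.
Only numpy, scipy, OpenCV 4.12 (cv2) and the standard library are available. Lean on these libraries where they do the work, as an engineer would, in place of code of your own. Each camera call takes 0.05 s, during which the arm holds its last target.

## Working session

There is one attempt and no reset: what is moved stays moved. The work goes in short steps, Python scripts to look and compute and a shell command to move; the robot and the scene stay as the last step left them, time stands still between calls to the robot, and variables do not carry over. Pictures are saved under pics/ and viewed, and the job is handed in when it is done.

```bash
mkdir -p pics; cat > h.py <<'E'
import numpy as np, cv2
from plant import observe, eyes, order
def cam(n):
    d=eyes.get_image(n); d['R']=cv2.Rodrigues(np.array(d['rvec'],float))[0]; d['t']=np.array(d['tvec'],float).ravel(); return d
def ray(d,u,v):
    K=np.array(d['K']); k=float(np.ravel(d['k1'])[0])
    s=cv2.undistortPoints(np.array([[[u,v]]],float),K,np.array([k,0,0,0,0.]))[0,0]
    return -d['R'].T@d['t'], d['R'].T@np.array([s[0],s[1],1.])
def onz(d,u,v,z):
    o,r=ray(d,u,v); return o+r*(z-o[2])/r[2]
def depthpt(d,u,v):
    o,r=ray(d,u,v); return o+r*d['z_map'][int(round(v)),int(round(u))]
def proj(d,P):
    K=np.array(d['K']); k=float(np.ravel(d['k1'])[0])
    return cv2.projectPoints(np.array(P,float).reshape(-1,1,3),np.array(d['rvec'],float),d['t'],K,np.array([k,0,0,0,0.]))[0].reshape(-1,2)
def save(d,n,crop=None,s=1):
    im=d['img'][:,:,::-1]
    if crop: im=im[crop[1]:crop[3],crop[0]:crop[2]]
    cv2.imwrite('pics/'+n,cv2.resize(im,None,fx=s,fy=s,interpolation=cv2.INTER_CUBIC))
E
python3 - <<'E'
from h import *
s=observe(); print(s['time_s'],s['tcp_pos'],s['ee_rot'],s['force'],s['width'])
for n in ('scene','top'):
    d=cam(n); save(d,n+'0.png',s=1.4); print(n,d['K'],d['k1'],-d['R'].T@d['t'],d['R'])
E
```

```text
0.0 [ 0.25571466 -0.56991359  0.22177571] [[ 4.09390386e-01 -9.12359110e-01 -6.04969762e-04]
 [-9.12358365e-01 -4.09390827e-01  1.16811552e-03]
 [-1.31340991e-03  7.37339586e-05 -9.99999135e-01]] [-0.27930824  0.11504279 -0.13573137] 0.08710708359662463
scene [[439.60176786   0.         283.55510543]
 [  0.         439.60176786 212.86147414]
 [  0.           0.           1.        ]] -0.11478141096940842 [ 1.4339946  -0.25867783  0.78137222] [[ 0.28794682  0.95753709  0.01446908]
 [ 0.56576728 -0.15790616 -0.80930404]
 [-0.77265388  0.24122266 -0.58721173]]
top [[438.79128604   0.         275.43928957]
 [  0.         438.79128604 214.05962688]
 [  0.           0.           1.        ]] -0.015717387408621143 [0.48752167 0.01619223 1.18863264] [[-0.02087547 -0.99969638  0.0130907 ]
 [-0.99804806  0.02006664 -0.05913878]
 [ 0.05885814 -0.0142997  -0.99816393]]
```

View pics/scene0.png

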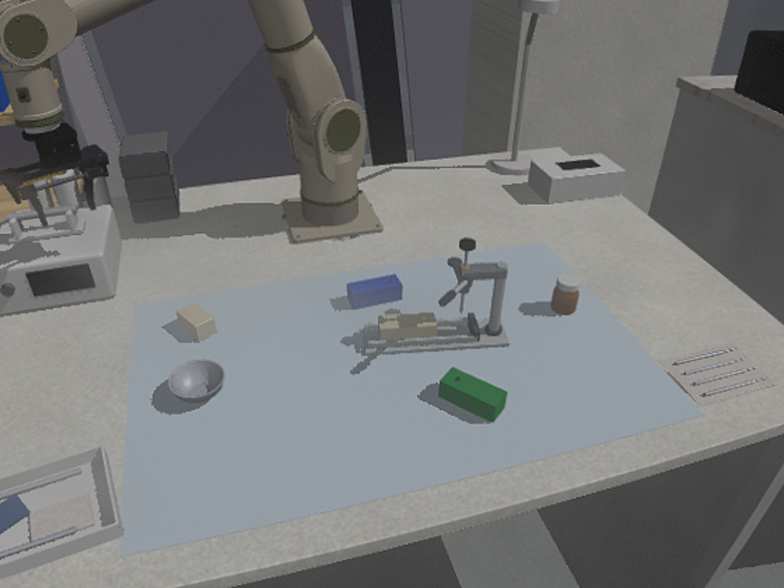

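View pics/top0.png

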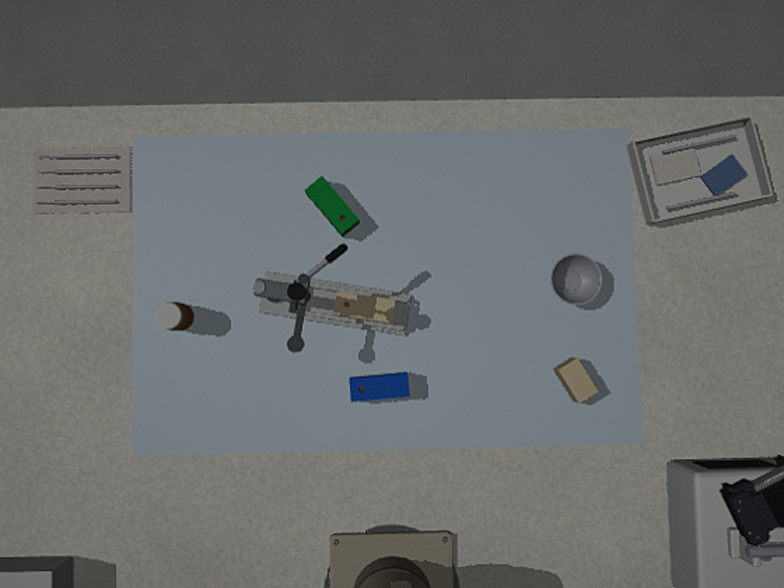

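The top picture shows the gauge at about (296,291) in the 1.4x view, with its +x pointing left. What could be taken for the block: the cream block in the channel (368,307), the short cream block (577,380), the blue one (380,387), the green one (332,207), and the pieces in the tray (675,167). By the description I choose the cream one in the channel. I check it next in a close crop.

```bash
python3 - <<'E'
from h import *
d=cam('top'); save(d,'top1.png',(165,160,325,270),5)
np.set_printoptions(precision=4,suppress=True)
z=d['z_map']
d2=cam('scene'); save(d2,'sc1.png',(240,160,380,265),5)
# block mask
im=d['img']; hsv=cv2.cvtColor(im,cv2.COLOR_RGB2HSV)
print(hsv[217,250],hsv[219,245],hsv[219,262])
E
```

```text
[21 61 83] [23 61 84] [21 57 85]
```

View pics/top1.png

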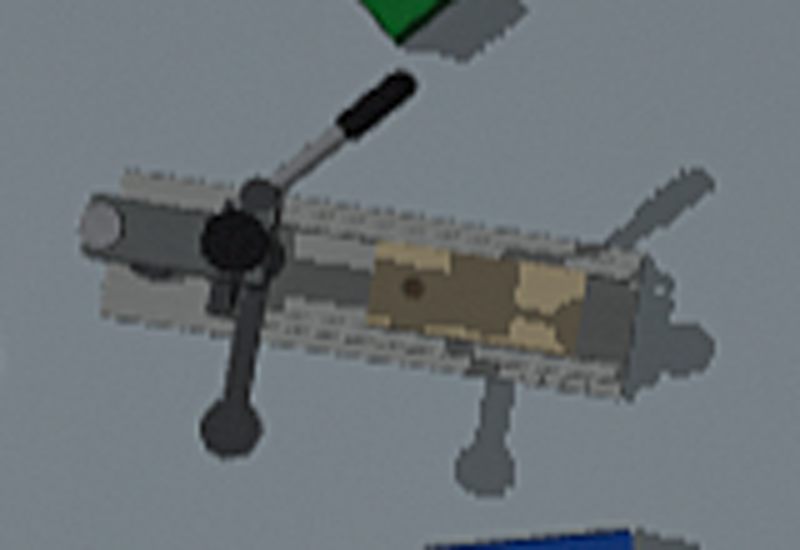

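View pics/sc1.png

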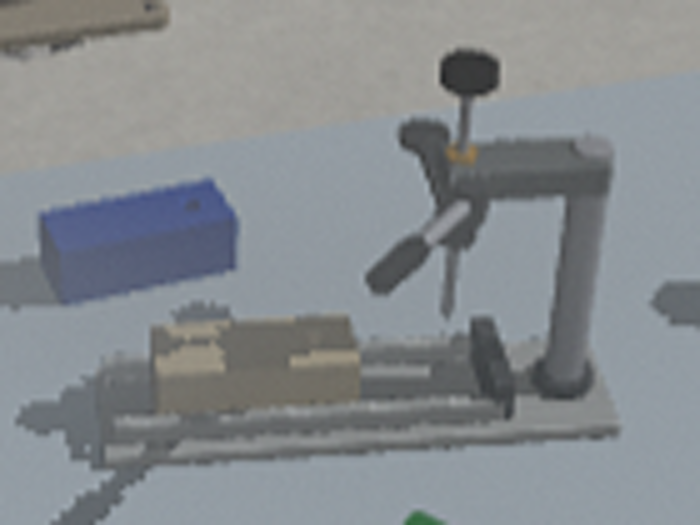

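```bash
python3 - <<'E'
from h import *
np.set_printoptions(precision=4,suppress=True)
d=cam('top'); hsv=cv2.cvtColor(d['img'],cv2.COLOR_RGB2HSV)
def c(x,y): return 165+(x+.5)/5-.5,160+(y+.5)/5-.5
m=cv2.inRange(hsv,(12,40,30),(32,255,255)); 
w=np.zeros_like(m); w[205:235,232:290]=255; m&=w
m=cv2.morphologyEx(m,cv2.MORPH_CLOSE,np.ones((3,3)))
ys,xs=np.nonzero(m)
P=np.array([onz(d,x,y,.05)[:2] for x,y in zip(xs,ys)])
r=cv2.minAreaRect((P*1000).astype(np.float32)); print('block rect mm',r)
print('bore',onz(d,*c(413,288),.05))
for n,p in dict(head=(236,240),pad=(231,429),col=(101,224),griptip=(408,80),gripin=(345,130),pivot=(260,195),sub=(239,300)).items():
    u,v=c(*p); print(n,u,v,d['z_map'][int(round(v)),int(round(u))],depthpt(d,u,v))
e=cam('scene')
def c2(x,y): return 240+(x+.5)/5-.5,160+(y+.5)/5-.5
for n,p in dict(head=(470,58),rodtip=(447,317),pad=(425,130),grip=(398,265),col=(592,147)).items():
    u,v=c2(*p); print(n,u,v,depthpt(e,u,v))
# block in scene
for p in [(152,325),(353,317),(360,352),(155,365)]: print(onz(e,*c2(*p),.05))
for p in dict(dish=(577,279),jar=(175,316),spare=(577,380),blue=(380,387),green=(332,207)).items():
    print(p[0],depthpt(d,p[1][0]/1.4,p[1][1]/1.4))
E
```

```text
block rect mm ((542.4446411132812, 40.951053619384766), (109.23143005371094, 45.11101531982422), 80.29505157470703)
bore [0.548  0.0734 0.05  ]
head 211.8 207.6 0.96963686 [0.5618 0.1427 0.2198]
pad 210.8 245.4 1.0605402 [0.4776 0.1588 0.1235]
col 184.8 204.4 1.0207896 [0.5745 0.2121 0.1683]
griptip 246.2 175.6 1.0331843 [0.6402 0.0684 0.1618]
gripin 233.6 185.6 1.0368241 [0.6177 0.0989 0.1564]
pivot 216.6 198.6 1.0272275 [0.587  0.1385 0.1636]
sub 212.4 219.6 1.182955 [0.5458 0.1695 0.0047]
head 333.6 171.2 [0.5589 0.1444 0.2204]
rodtip 329.0 223.0 [ 0.4874  0.1781 -0.0026]
pad 324.6 185.6 [0.4772 0.1586 0.1251]
grip 319.2 212.6 [0.6364 0.0807 0.1584]
col 358.0 189.0 [0.5771 0.2098 0.1674]
[ 0.514  -0.0096  0.05  ]
[0.5369 0.0987 0.05  ]
[0.5673 0.0919 0.05  ]
[ 0.5482 -0.0173  0.05  ]
dish [ 0.5904 -0.3748  0.0021]
jar [0.5313 0.3815 0.0757]
spare [ 0.3975 -0.3555  0.0381]
blue [0.3928 0.0136 0.0375]
green [0.7334 0.0976 0.0362]
```

The crop confirms the choice. The cream block has its only bore at crop (413,288), lies in the channel and is clear of the stop. The gauge's x axis is at about 80° in the world, the rod is at about (0.560, 0.1435), and the block has about 71 mm to go. I will push with shut fingers, turned so that the gripper body clears both the lever and the pad.

```bash
python3 -m handwheel '1 30 55 0 0.06; 1 65 115 0 0.12; 1 100 175 0 0.18; 1 135 235 0 0.24; 1 170 295 0 0.32; 1 205 355 0 0.38; 1 240 415 0 0.45; 1 276 460 0 0.45' 40
```

```text
time_s: 1.3
tcp_pos: [0.5113, -0.1386, 0.2227]
ee_rot: [[0.766, -0.643, 0.0], [-0.643, -0.766, -0.0], [0.001, 0.0, -1.0]]
force: [1.1, -0.3, -0.4]
width: 0.0153
```

```bash
python3 -m handwheel '1 15 40 0 0; 1 21 70 -30 0; 1 21 72 -80 0; 1 21 72 -130 0; 1 21 72 -160 0; 1 21 72 -185 0; 1 21 72 -190 0; 1 21 72 -190 0'
python3 - <<'E'
from h import *
d=cam('top'); save(d,'top2.png',(165,130,365,270),4)
d=cam('scene'); save(d,'sc2.png',(200,100,400,265),4)
E
```

```text
time_s: 2.3
tcp_pos: [0.5326, -0.0666, 0.0332]
ee_rot: [[0.766, -0.643, 0.001], [-0.643, -0.766, -0.0], [0.001, -0.0, -1.0]]
force: [-0.2, 0.2, 1.3]
width: 0.0006
```

View pics/top2.png

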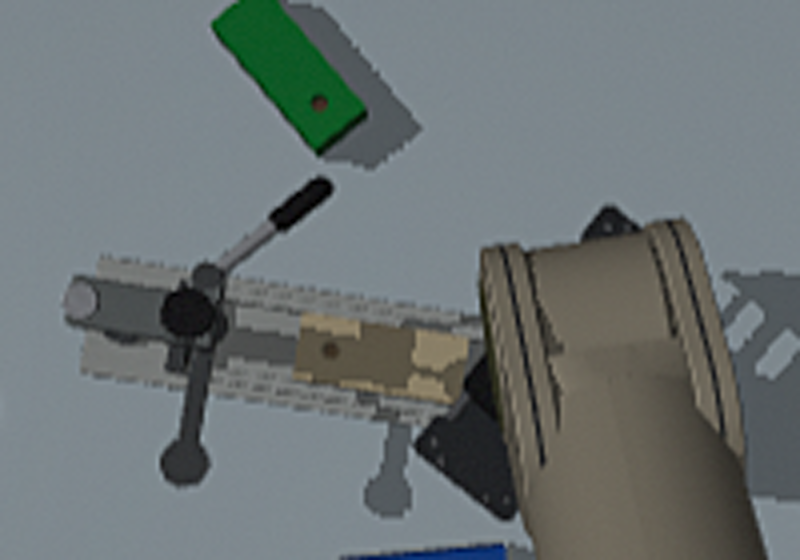

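View pics/sc2.png

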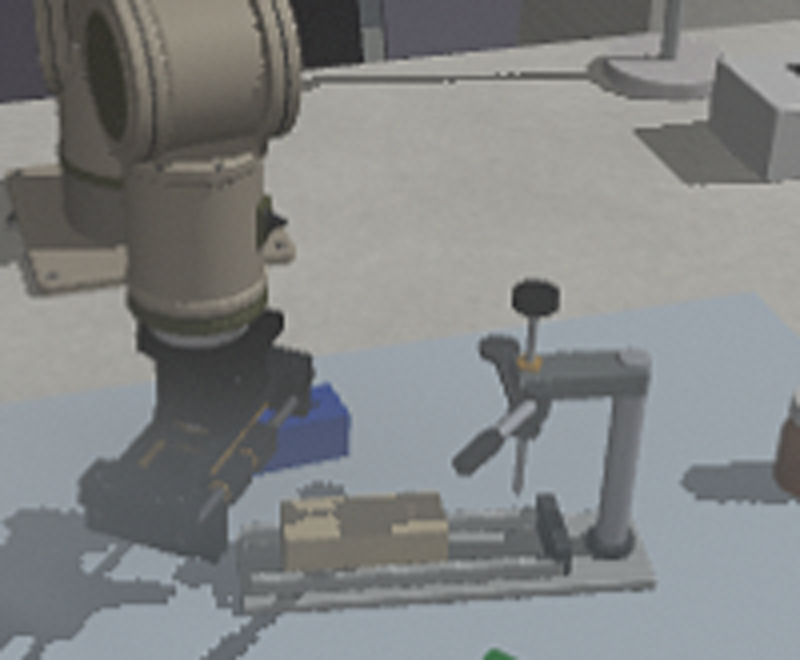

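Both views show the hand behind the block and the lever and pad clear of it. Now I push along +x of the gauge (about 0.174, 0.985).

```bash
python3 -m handwheel '1 2.5 14 0 0; 1 5 28 0 0; 1 7 40 0 0; 1 9 52 0 0; 1 11.3 64 0 0; 1 13.4 76 0 0; 1 15 85 0 0; 1 15.6 88.6 0 0'
python3 - <<'E'
from h import *
d=cam('top'); save(d,'top3.png',(165,130,365,270),4)
E
```

```text
time_s: 3.4
tcp_pos: [0.5488, 0.0227, 0.0338]
ee_rot: [[0.766, -0.642, 0.002], [-0.642, -0.766, -0.001], [0.002, -0.001, -1.0]]
force: [-0.3, -2.8, 1.2]
width: 0.0004
```

View pics/top3.png

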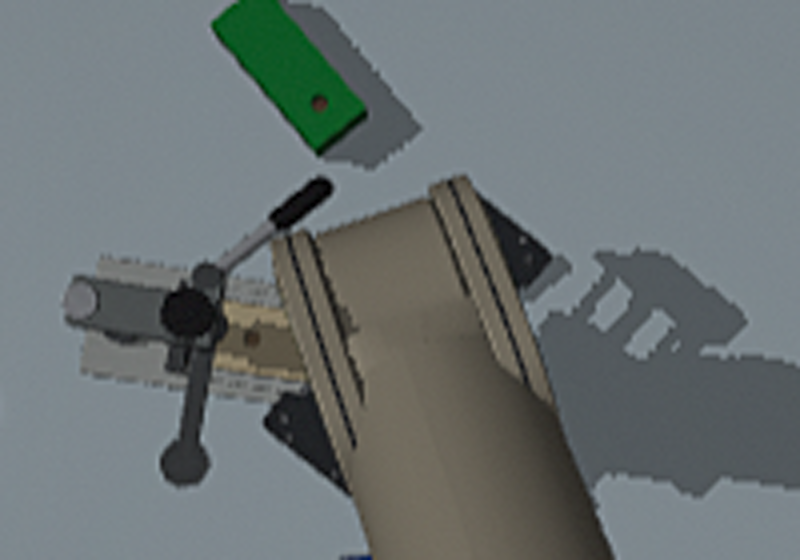

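```bash
python3 - <<'E'
from h import *
d=cam('top'); b=onz(d,165+252.5/4-.5,130+338.5/4-.5,.05); u=np.array([.1736,.985])
print(b,(np.array([.5604,.1435])-b[:2])@u, observe()['force'])
E
```

```text
[0.55698855 0.12401694 0.05      ] 0.01978304626177983 [-0.011053    0.25169381  0.20181712]
```

The bore is at crop (252,338), which leaves about 20 mm to go. I push slowly up to the end stop.

```bash
python3 -m handwheel '1 0.6 3.5 0 0; 1 1.2 7 0 0; 1 1.8 10.5 0 0; 1 2.4 13.5 0 0; 1 2.8 16 0 0; 1 3.1 17.5 0 0; 1 3.3 18.7 0 0; 1 3.3 18.7 0 0'
```

```text
time_s: 4.5
tcp_pos: [0.552, 0.0414, 0.0338]
ee_rot: [[0.766, -0.642, 0.002], [-0.642, -0.766, -0.0], [0.002, -0.001, -1.0]]
force: [0.0, -0.2, -0.4]
width: 0.0004
```

```bash
python3 -m handwheel '1 0.2 1 0 0; 1 0.35 2 0 0; 1 0.5 3 0 0; 1 0.6 3.5 0 0; 1 0.7 4 0 0; 1 0.7 4 0 0; 1 0.7 4 0 0; 1 0.7 4 0 0'
```

```text
time_s: 5.5
tcp_pos: [0.5523, 0.0432, 0.0336]
ee_rot: [[0.765, -0.644, 0.001], [-0.644, -0.765, -0.003], [0.002, 0.002, -1.0]]
force: [-2.0, -8.1, 1.2]
width: 0.0005
```

The tool stopped 2 mm short with 8 N of reaction, so the block is against the stop. I back off and look.

```bash
python3 -m handwheel '1 -3 -15 0 0; 1 -8 -45 0 0; 1 -12 -70 30 0; 1 -12 -70 80 0; 1 -12 -70 135 0; 1 -12 -70 190 0; 1 -12 -70 225 0; 1 -12 -70 225 0'
python3 - <<'E'
from h import *
d=cam('top'); save(d,'top4.png',(165,150,305,250),5)
d=cam('scene'); save(d,'sc4.png',(240,150,380,265),5)
E
```

```text
time_s: 6.5
tcp_pos: [0.5416, -0.0269, 0.2617]
ee_rot: [[0.765, -0.644, 0.006], [-0.644, -0.765, -0.003], [0.007, -0.002, -1.0]]
force: [0.7, 0.5, -0.6]
width: 0.0002
```

View pics/top4.png

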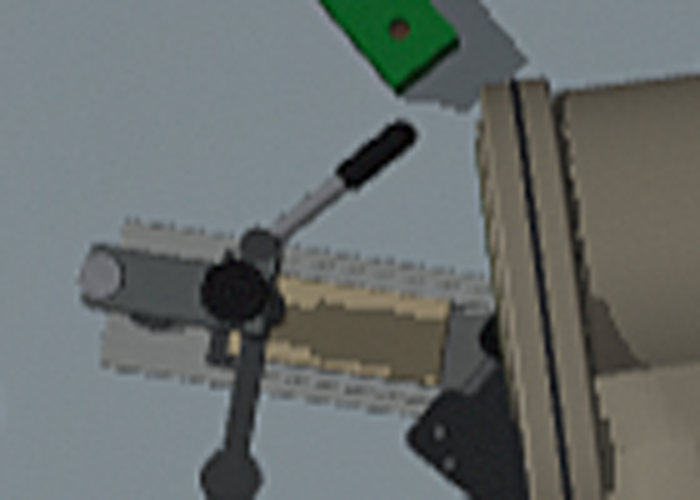

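View pics/sc4.png

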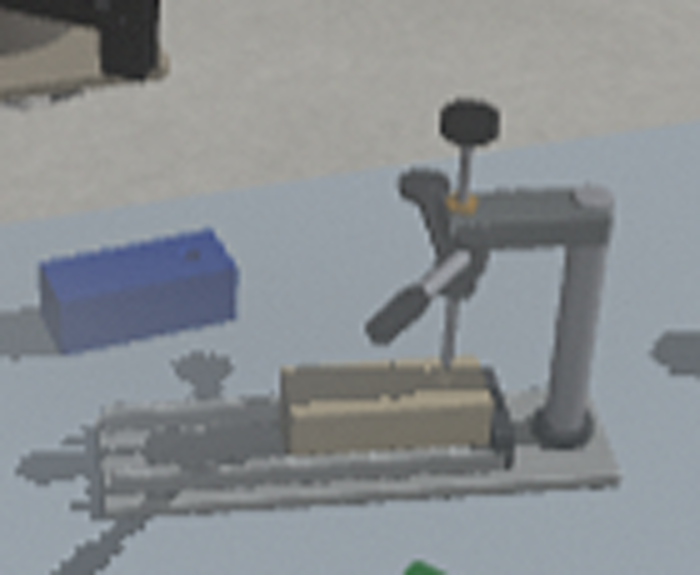

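The block's +x end touches the dark stop at scene crop (490,400), and the rod tip is over the bore. Here is a numeric check of the -x end.

```bash
python3 - <<'E'
from h import *
d=cam('top'); u=np.array([.1736,.985]);v=np.array([-.985,.1736])
for p in [(448,299),(438,385)]:
    b=onz(d,165+(p[0]+.5)/5-.5,150+(p[1]+.5)/5-.5,.05)[:2]; r=b-[.5604,.1435]; print(b,r@u,r@v)
m=(d['img'].max(2)<45).astype(np.uint8); m[:, :195]=0; m[:,225:]=0; m[:195]=0;m[222:]=0
ys,xs=np.nonzero(m); print(xs.mean(),ys.mean(),len(xs)); 
hp=depthpt(d,211.5,208); print(hp, onz(d,211.5,208,.2195))
E
```

```text
[0.56790546 0.05483808] -0.08602904346518263 -0.022784582830541154
[0.52329911 0.06082817] -0.08787246826410344 0.022192548545569336
212.95876288659792 208.58762886597938 194
[0.56107776 0.14364211 0.21753097] [0.56092862 0.14338369 0.2195    ]
```

The end is at -87 mm, with -88 mm nominal, so the block is home. Next I go above the press head, turning the hand now so that it will suit the pad.

```bash
python3 -m handwheel '1 4 35 0 -0.15; 1 8 75 0 -0.3; 1 12 110 0 -0.45; 1 16 145 0 -0.6; 1 19 170 0 -0.75; 1 19 170 -10 -0.9; 1 19 170 -25 -1.03; 1 19 170 -32 -1.03'
```

```text
time_s: 7.65
tcp_pos: [0.558, 0.1426, 0.2235]
ee_rot: [[-0.157, -0.988, -0.005], [-0.988, 0.157, -0.001], [0.002, 0.005, -1.0]]
force: [0.3, 0.6, -0.2]
width: 0.0004
```

```bash
python3 -m handwheel '1 2.5 1 -2 0; 1 2.5 1 -4 0; 1 2.5 1 -6 0; 1 2.5 1 -8 0; 1 2.5 1 -10 0; 1 2.5 1 -12 0; 1 2.5 1 -14 0; 1 2.5 1 -16 0'
```

```text
time_s: 8.65
tcp_pos: [0.5605, 0.1436, 0.2075]
ee_rot: [[-0.157, -0.988, -0.005], [-0.988, 0.157, -0.001], [0.002, 0.005, -1.0]]
force: [-0.7, -0.9, 3.8]
width: 0.0002
```

```bash
python3 -m handwheel '1 0 0 -1.5 0; 1 0 0 -3 0; 1 0 0 -4.5 0; 1 0 0 -6 0; 1 0 0 -7.5 0; 1 0 0 -9 0; 1 0 0 -10.5 0; 1 0 0 -12 0'
```

```text
time_s: 9.65
tcp_pos: [0.5606, 0.1436, 0.1954]
ee_rot: [[-0.157, -0.988, -0.005], [-0.988, 0.157, -0.001], [0.002, 0.005, -1.0]]
force: [-1.9, -0.7, 3.7]
width: 0.0007
```

```bash
python3 -m handwheel '1 0 0 -1 0; 1 0 0 -2 0; 1 0 0 -3 0; 1 0 0 -4 0; 1 0 0 -5 0; 1 0 0 -6 0; 1 0 0 -6.5 0; 1 0 0 -7 0'
```

```text
time_s: 10.65
tcp_pos: [0.5607, 0.1437, 0.1901]
ee_rot: [[-0.157, -0.988, -0.004], [-0.988, 0.157, -0.002], [0.002, 0.004, -1.0]]
force: [-7.4, -2.9, 19.5]
width: 0.0001
```

Bottomed: the force went from 4 to 19.5 N at z 0.190. I keep it pressed for over a second.

```bash
python3 -m handwheel '1 0 0 -2.2 0; 1 0 0 -2.2 0; 1 0 0 -2.2 0; 1 0 0 -2.2 0; 1 0 0 -2.2 0; 1 0 0 -2.2 0; 1 0 0 -2.2 0; 1 0 0 -2.2 0'; python3 -m handwheel '1 0 0 -2.2 0; 1 0 0 -2.2 0; 1 0 0 -2.2 0; 1 0 0 -2.2 0; 1 0 0 -2.2 0; 1 0 0 -2.2 0; 1 0 0 -2.2 0; 1 0 0 -2.2 0'
```

```text
time_s: 11.65
tcp_pos: [0.5607, 0.1437, 0.1899]
ee_rot: [[-0.157, -0.988, -0.003], [-0.988, 0.157, -0.002], [0.003, 0.003, -1.0]]
force: [-8.6, -3.8, 19.8]
width: 0.0004
time_s: 12.65
tcp_pos: [0.5607, 0.1437, 0.19]
ee_rot: [[-0.157, -0.988, -0.002], [-0.988, 0.157, -0.003], [0.003, 0.001, -1.0]]
force: [-9.6, -3.2, 21.3]
width: 0.0007
```

Held for over 2 s at about 20 N. Now up and over to the pad.

```bash
python3 -m handwheel '1 0 0 10 0; 1 0 0 40 0; 1 0 0 55 0; 1 -30 5 60 0; 1 -84 15 60 0; 1 -84 15 30 0; 1 -84 15 -20 0; 1 -84 15 -60 0'
python3 - <<'E'
from h import *
d=cam('top'); save(d,'top5.png',(165,150,305,250),5)
d=cam('scene'); save(d,'sc5.png',(240,110,380,255),5)
E
```

```text
time_s: 13.65
tcp_pos: [0.4762, 0.1584, 0.1282]
ee_rot: [[-0.157, -0.988, -0.002], [-0.988, 0.157, -0.003], [0.003, 0.002, -1.0]]
force: [0.2, 0.0, -0.4]
width: 0.0007
```

View pics/top5.png

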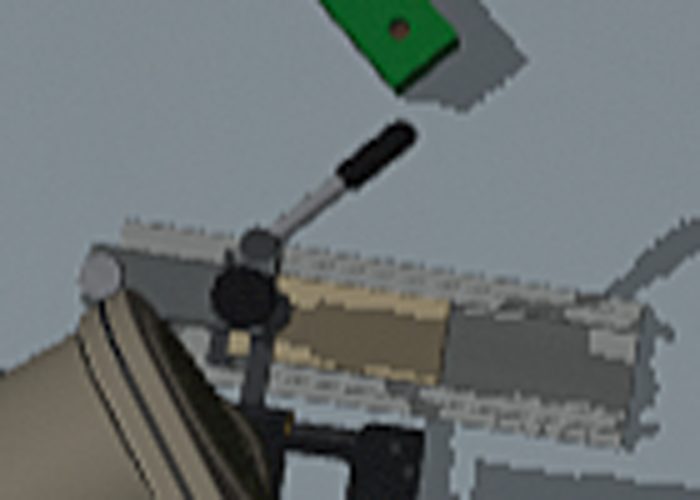

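View pics/sc5.png

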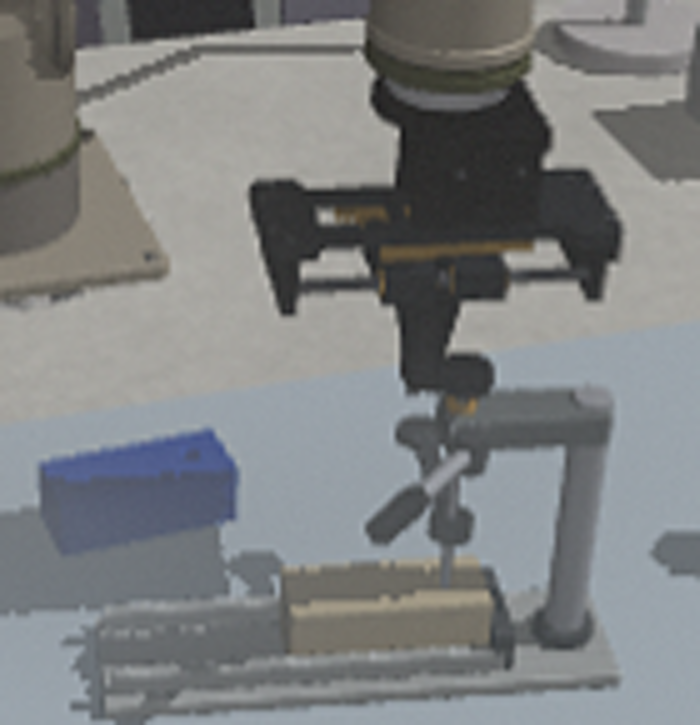

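The rod is in the bore, at scene crop (447,580), and the finger is above the pad at (415,430). Now I push the stop down.

```bash
python3 -m handwheel '1 0 0 -15 0; 1 0 0 -28 0; 1 0 0 -34 0; 1 0 0 -39 0; 1 0 0 -44 0; 1 0 0 -49 0; 1 0 0 -54 0; 1 0 0 -57 0'; python3 -m handwheel '1 0 0 -1 0; 1 0 0 -2 0; 1 0 0 -3 0; 1 0 0 -4 0; 1 0 0 -5 0; 1 0 0 -6 0; 1 0 0 -7 0; 1 0 0 -8 0'
```

```text
time_s: 14.75
tcp_pos: [0.4742, 0.1577, 0.0688]
ee_rot: [[-0.157, -0.988, -0.008], [-0.988, 0.157, -0.004], [0.005, 0.008, -1.0]]
force: [-0.9, -0.5, 2.0]
width: 0.0005
time_s: 15.75
tcp_pos: [0.4742, 0.1578, 0.0617]
ee_rot: [[-0.157, -0.988, -0.008], [-0.988, 0.157, -0.005], [0.006, 0.008, -1.0]]
force: [-7.6, -2.8, 20.8]
width: 0.0004
```

The stop bottomed on the block, with 21 N at pad top z 0.0617 against 0.062 expected. I lift off and look before touching the lever.

```bash
python3 -m handwheel '1 0 0 10 0; 1 0 0 60 0; 1 0 0 115 0; 1 0 0 170 0; 1 0 -10 205 0; 1 10 -60 205 0; 1 60 -110 205 0; 1 110 -121 205 0'
python3 - <<'E'
from h import *
np.set_printoptions(precision=4,suppress=True)
d=cam('top'); save(d,'top6.png',(165,150,305,250),5)
e=cam('scene'); save(e,'sc6.png',(240,110,380,255),5)
E
```

```text
time_s: 16.75
tcp_pos: [0.5855, 0.0333, 0.2676]
ee_rot: [[-0.161, -0.987, -0.007], [-0.987, 0.161, -0.006], [0.007, 0.006, -1.0]]
force: [-0.2, 0.7, 1.1]
width: 0.0006
```

View pics/top6.png

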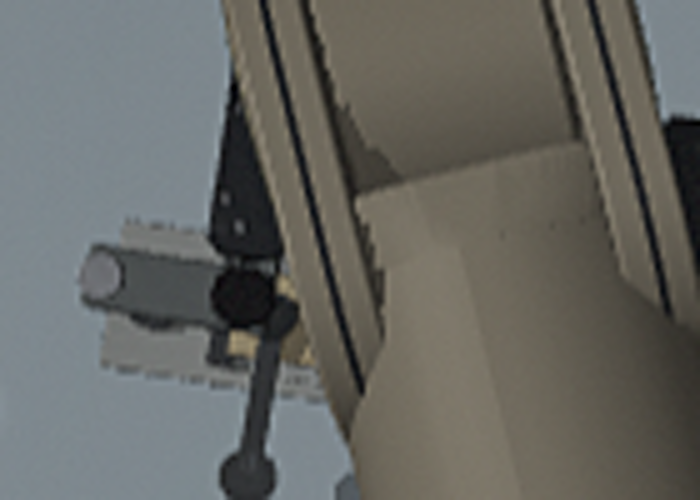

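View pics/sc6.png

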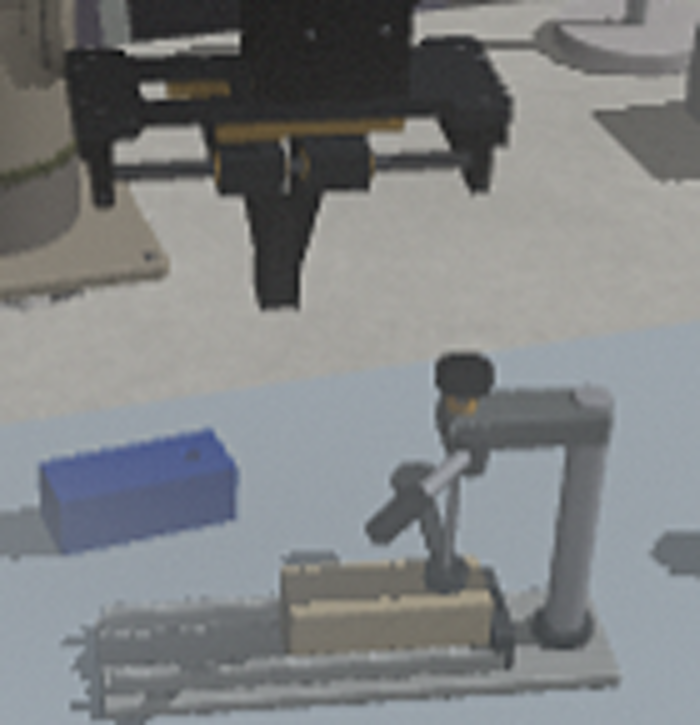

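The collar rests on the block at scene crop (445,575), and the head height is unchanged at (465,370), so the rod is still down. Now the lever: I descend behind its grip, on the -x side.

```bash
python3 -m handwheel '1 15 -1 0 0; 1 32 -2 0 0; 1 32 -2 -30 0; 1 32 -2 -60 0; 1 32 -2 -90 0; 1 32 -2 -115 0; 1 32 -2 -122 0; 1 32 -2 -122 0'
python3 - <<'E'
from h import *
d=cam('scene'); save(d,'sc7.png',(240,110,380,255),5)
E
```

```text
time_s: 17.85
tcp_pos: [0.6193, 0.0312, 0.142]
ee_rot: [[-0.162, -0.987, -0.012], [-0.987, 0.162, -0.004], [0.006, 0.011, -1.0]]
force: [0.3, 0.3, 0.6]
width: 0.0005
```

View pics/sc7.png

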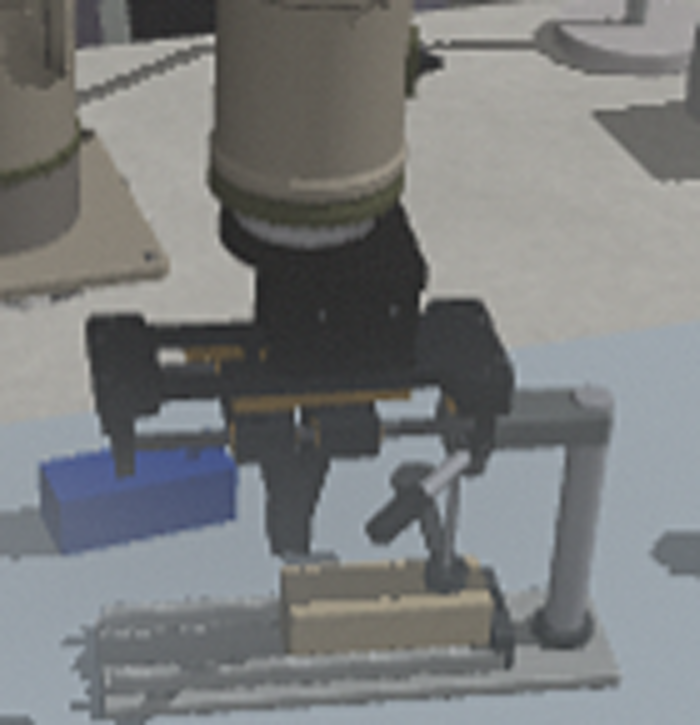

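```bash
python3 -m handwheel '1 -1 20 0 0; 1 -2 38 0 0; 1 5 48 0 0; 1 12 55 0 0; 1 18 63 0 0; 1 24 71 0 0; 1 30 83 0 0; 1 34 95 0 0'
python3 - <<'E'
from h import *
d=cam('scene'); save(d,'sc8.png',(240,110,380,255),5)
E
```

```text
time_s: 18.9
tcp_pos: [0.654, 0.1267, 0.1425]
ee_rot: [[-0.162, -0.987, -0.011], [-0.987, 0.162, -0.004], [0.006, 0.01, -1.0]]
force: [-1.6, -3.1, 0.7]
width: 0.0006
```

View pics/sc8.png

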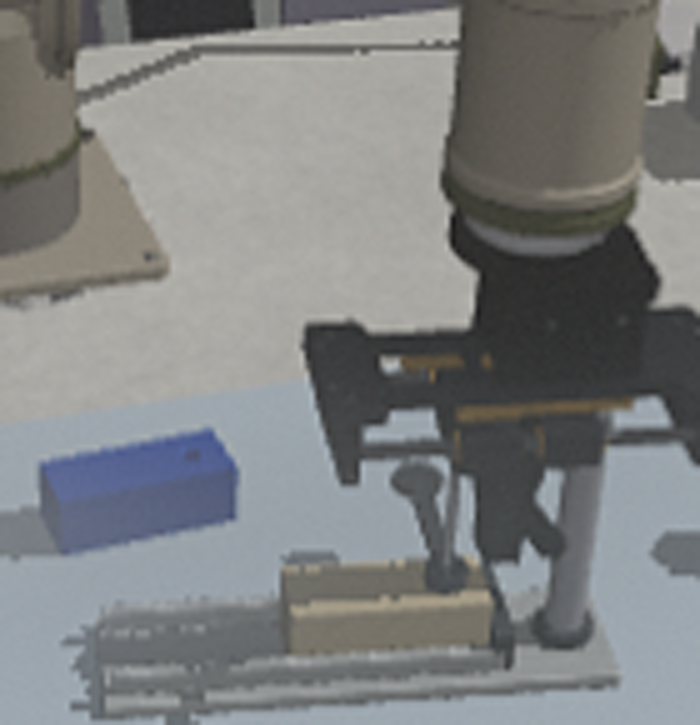

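The lever is being carried along, with its grip at crop (545,525). I push on until it meets its end.

```bash
python3 -m handwheel '1 0.5 4 0 0; 1 1 8 0 0; 1 1 12 0 0; 1 1 15 0 0; 1 1 17 0 0; 1 1 18.5 0 0; 1 1 20 0 0; 1 1 20 0 0'
```

```text
time_s: 19.95
tcp_pos: [0.6552, 0.1445, 0.1424]
ee_rot: [[-0.164, -0.986, -0.012], [-0.986, 0.164, -0.008], [0.01, 0.01, -1.0]]
force: [-5.2, -13.3, 2.9]
width: 0.0007
```

It is at the end stop, with 14 N of reaction. I retreat and check.

```bash
python3 -m handwheel '1 0 -10 0 0; 1 0 -40 0 0; 1 0 -50 40 0; 1 0 -60 90 0; 1 0 -110 130 0; 1 -10 -170 140 0; 1 -20 -230 140 0; 1 -30 -290 140 0'
python3 - <<'E'
from h import *
np.set_printoptions(precision=4,suppress=True)
d=cam('top'); save(d,'top9.png',(165,130,365,270),4)
e=cam('scene'); save(e,'sc9.png',(240,130,380,255),5)
for p in [(577,279),(175,316),(577,380)]: print(depthpt(d,p[0]/1.4,p[1]/1.4))
print(observe()['tcp_pos'],observe()['force'])
E
```

```text
time_s: 20.95
tcp_pos: [0.625, -0.147, 0.283]
ee_rot: [[-0.163, -0.987, -0.01], [-0.987, 0.163, -0.008], [0.009, 0.008, -1.0]]
force: [0.5, 0.0, -0.5]
width: 0.0005
[ 0.5311 -0.1496  0.6855]
[0.5313 0.3819 0.0746]
[ 0.4487 -0.1441  0.6924]
[ 0.6236 -0.1546  0.2824] [ 0.8674 -0.1333 -0.292 ]
```

View pics/top9.png

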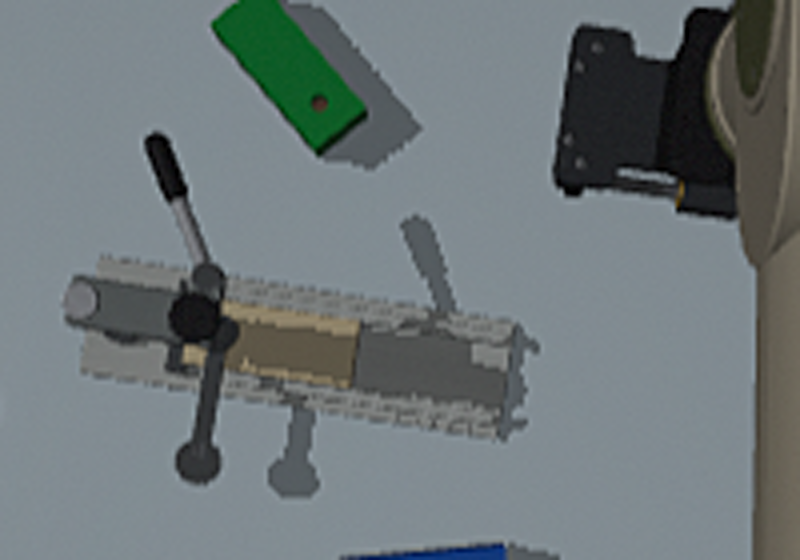

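View pics/sc9.png

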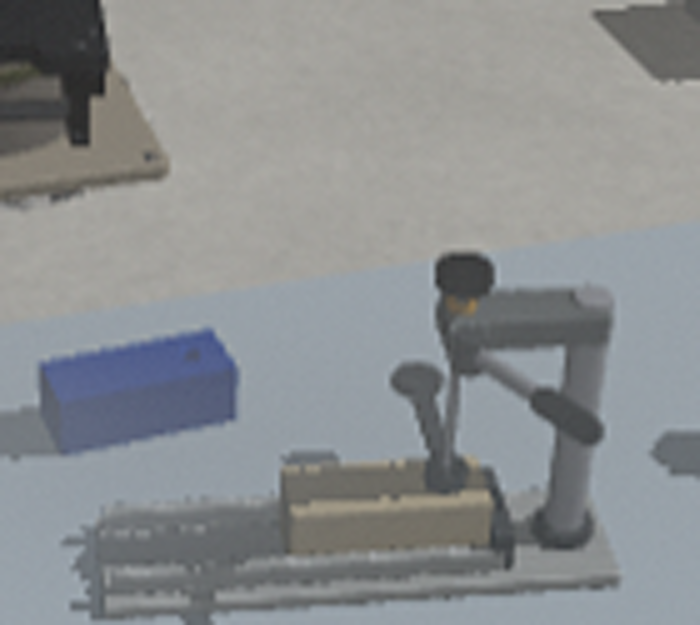

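The lever now points forwards and outwards, with its grip at top crop (165,165). Here is a last numeric check of the lever angle, head height, pad height and block end.

```bash
python3 - <<'E'
from h import *
np.set_printoptions(precision=4,suppress=True)
d=cam('top'); u=np.array([.1736,.985]);v=np.array([-.985,.1736])
c=lambda x,y:(165+(x+.5)/4-.5,130+(y+.5)/4-.5)
P=lambda x,y,z:(lambda r:np.array([r@u,r@v]))(onz(d,*c(x,y),z)[:2]-[.5604,.1435])
a=P(155,140,.16); q=a-[0,-.026]; print('grip tip',a,'theta',np.arctan2(q[1],q[0])%(2*np.pi)-1.25*np.pi)
print('end',P(359,320,.05),P(353,387,.05))
for p in [(194,316),(198,463)]:
    u0,v0=map(int,map(round,c(*p))); z=[depthpt(d,i,j)[2] for i in range(u0-2,u0+3) for j in range(v0-2,v0+3)]; print(np.median(z))
s=observe(); print(s['time_s'],abs(np.array(s['qvel'])).max())
E
```

```text
grip tip [ 0.044 -0.102] theta 1.310106293265079
end [-0.0866 -0.0223] [-0.0895  0.0213]
0.18832213658066
0.060539487841134054
21.1 0.06362725129186068
```

```bash
python3 -c "
from plant import order
print(order.close_job())"
```

```text
the job is handed in; nothing more can be done
None
```

All four steps are done and the job is handed in, at about 21 s of the 58 s allowed; no verdict is reported.

**What I did**
- **Block:** I pushed it home with shut fingers; it met the end stop with about 8 N of reaction.
- **Rod:** I pressed it to the bore's bottom and held it there for over 2 s at about 20 N. The bore is about 19 mm deep.
- **Stop:** I pushed it down by its pad until it met the block's top, with 21 N at a pad height of 61.7 mm (62 mm expected).
- **Lever:** I swung it to its end, where it met about 14 N.

**Last checks**
- **Block:** its end is at -86.6 to -89.5 mm from the rod (-88 mm nominal).
- **Rod:** the head's top is at z 188 mm. It was 190 mm while pressed, a difference within the camera's calibration.
- **Stop:** the pad's top is at z 60.5 mm.
- **Lever:** it is at about 1.31 rad in the picture. That is a little under the 1.4 rad end that the force suggested, but above 1.2.
- **Robot:** it is clear of everything. The wrist force is within 1 N of zero.
- **Bystanders:** the jar is unmoved. The arm hid the dish and the spare block in the final top view, so I could not re-measure them. The arm was never low near them.

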